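Clamp a chisel handle in the end-boring jig and hold the cam lever at full lift

TASK

The dark walnut chisel handle is next to be bored for its tang: pull it out of the stock block, stand it brass ferrule up in the V of the boring jig and let go of it. Then swing the jig's red cam lever to its highest lift point, where the lever lies square across the jig, so that the sprung foot clamps the handle tight in the V, and finish still holding the lever there, because it springs back open when released. Leave the two pale handles in the block and everything else on the bench alone.

Things in the scene. Friction and masses are not known exactly. Their poses are not given: they have to be found in the camera images.
- walnut: The dark walnut chisel handle, a turned stick 150 mm long: wood 28 mm in diameter, straight up to 122 mm, then tapering to a brass ferrule 23 mm in diameter at the top (132 to 150 mm). 50 to 100 g. Origin at the centre of its flat underside, z along the stick to the ferrule. It starts upright in one of the three holes of the stock block, 40 mm deep in it; which hole varies.
- walnut_center (a point): The middle of the walnut handle, on its axis, 75 mm above its underside.
- beech_a_center (a point): One of two pale beech handles, same shape and size as the walnut one, upright in another hole of the block (to be left there), its top 170 mm above the bench like that of the walnut one. Middle of the stick, on its axis.
- beech_b_center (a point): The other pale beech handle, likewise.
- stock_block: Stock block, a brown hardwood block 190 (its x) x 66 (its y) x 60 mm high, fixed to the bench, with three holes 32 mm wide and 40 mm deep in a row along its x, 62 mm apart, the middle one in its centre. Origin at the centre of its underside, z up.
- jig: End-boring jig, fixed: plywood base 130 (x) x 240 (y) x 18 mm. Origin at bench height under the cam's pivot; z up, y along the jig from the pivot to the V, x across. The V is an upright 90 degree notch in a brown block 84 mm wide that rises to 93 mm above the bench, open towards -y, its corner 125 mm from the pivot. The rubber foot, 22 to 62 mm above the bench, faces it.
- v_seat (a point): Seat in the V: where the centre of a handle's underside stands when the handle touches both flanks, on top of the 18 mm base board. Axes as the jig's. With the lever open, 11 mm is free between the rubber foot and a handle standing home, so a handle may be set down a few mm short of home (towards -y); the foot then pushes it home.
- lever_pivot (a point): The vertical axis of the cam lever, 52 mm above the bench, 105 mm from the seat in the jig's -y; axes as at the seat. The steel bolt head on it reaches 71 mm above the bench.
- lever_grip (a point): Middle of the red grip of the cam lever, 122 mm from the pivot, 52 mm above the bench. The grip is a level bar 24 mm wide, 24 mm high (40 to 64 mm above the bench) and 80 mm long, pointing away from the pivot, with free space under it and beside it. Axes: -y of this point points from the pivot outwards along the lever, z up.
- lever_handle: The cam lever in one piece: a round wooden eccentric, 68 mm across, with the arm and its red grip, 162 mm long from the pivot. Origin on the pivot axis at bench height, -y outwards along the lever.
- cam_lever (a joint): Lever angle about its vertical pivot, rad. 0 = open, at its stop, lever pointing along the jig's -y; grows clockwise seen from above. The eccentric pushes the foot 16 mm x sin(angle) to the V: highest lift at 1.57, lever square across the jig, pointing to its -x; beyond (stop at 2.2) the lift falls again. A return spring pulls it open: 0.07 N m at 0, 0.26 N m at full lift, about 2 N at the grip.
- foot: Rubber-faced clamping foot on the cam's slide, 30 mm wide, sprung at 2.5 N per mm: it meets a handle standing home at about 0.76 rad of lever angle and presses it with about 12 N at full lift. Origin on the pivot axis at bench height when open; it moves along the jig's y.
- bottle: Red metal drinking bottle, 72 mm in diameter, 228 mm high, standing. Bystander; origin under its centre.
- tape: Yellow tape measure, 66 x 36 x 69 mm, standing. Bystander; origin under its centre.
- try_square: Try square lying flat, dark stock 115 x 24 x 18 mm (along x), steel blade 36 x 185 mm towards +y. Bystander; origin under the middle of the stock.
- pencil: Red carpenter's pencil lying along its x, 190 mm long, 9 mm high. Bystander; origin under its middle.
- offcut_a: Brown stepped wood offcut 95 x 55 x 42 mm. Bystander; origin under its centre.
- offcut_b: Dark stepped wood offcut 120 x 45 x 28 mm. Bystander; origin under its centre.
Not all that is in view belongs to the job. What is shaped like the stock_block but orange is not meant.

How it is judged:
On the way, in this order (a step that is already met when the one before it is completed fails the run):
1. the walnut handle is gripped and drawn clear of the stock block (z of walnut in the frame of stock_block above 0.062 m and contact force between the fingers and walnut above 1 N), for 0.1 s.
2. it stands ferrule up on the jig's base in the V, let go (horizontal distance between walnut and v_seat below 0.014 m and z of walnut in the frame of v_seat below 0.004 m and angle between walnut's own z axis and vertical below 0.1 rad and contact force between the fingers and walnut below 0.1 N), for 0.2 s.
At the end, for the whole second after the job is handed in: Fingers hold the cam lever still within 0.2 rad of its highest lift (1.57 rad); the foot presses the walnut handle with over 6 N; the handle, let go, stands on the base, ferrule up (within 0.07 rad), within 5 mm of the seat; both beech handles are down in their holes (value of joint cam_lever between 1.37 and 1.77 rad and velocity of joint cam_lever between -0.1 and 0.1 rad/s and contact force between the fingers and lever_handle above 0.5 N and contact force between foot and walnut above 6 N and horizontal distance between walnut and v_seat below 0.005 m and z of walnut in the frame of v_seat below 0.004 m and angle between walnut's own z axis and vertical below 0.07 rad and linear speed of walnut below 0.02 m/s and contact force between the fingers and walnut below 0.1 N and z of each of beech_a_center, beech_b_center in the frame of stock_block below 0.105 m); the arm keeps its last pose, push and grip.
It fails at once if a pale beech handle is pulled up or knocked out (moved over 20 mm) (distance of any of beech_a_center, beech_b_center from where it was at the start of the episode above 0.02 m).
It fails at once if another thing on the bench is shifted by over 20 mm (distance of any of bottle, tape, try_square, pencil, offcut_a, offcut_b from where it was at the start of the episode above 0.02 m).
It also fails if it takes over 51 s, if anything falls off the work surface, if the arm or the gripper's body presses on something with over 40 N, if the wrist force passes 120 N, or if a joint passes its speed limit or range.

ROBOT

A 6-joint arm with a two-finger parallel gripper is mounted at the origin on the work surface. World frame = base frame: x ahead of the robot, y to its left, z up, the work surface at z = 0. Lengths are in m, angles in rad, forces in N, time in s.
With the tool pointing down it reaches from about 0.35 to 0.85 m from the base axis. Payload 8.1 kg.
Tool frame: the origin (TCP) lies midway between the tips of the shut fingers; the grasp point (between the pads) lies 19 mm behind it; z points along the fingers, y is the line along which they close (so a half turn about z gives the same grasp; the last joint's range is limited). The gripper opens to 93 mm and grips with 3 to 60 N. Pads are 15 mm wide; open, the fingers measure 128 mm over their backs; the gripper's body (75 mm by 188 mm) begins 65 mm behind the grasp point.
Start: joints at [1.255, 0.13, 1.488, -0, 1.523, -0.085], TCP at [0.137, 0.584, 0.219] pointing down, gripper open.
Joint ranges: [-2.96, 2.96], [-0.89, 2.26], [0.02, 2.5], [-1.34, 4.48], [0, 2.73], [-2.66, 2.66]. Speed limits (rad/s): [2.39, 2.39, 2.79, 3.14, 3.14, 3.14].

INTERFACE

Orientations are given as a rotation vector (axis times angle).
In Python, from plant import read_state, read_camera, get_calibration, close_job gives the robot as it stands.
- The arm moves only by the shell command python3 -m crank 'ROWS' [FORCE]. ROWS is JSON, a list that holds one entry, the list of rows, each a list of 7 numbers: the gripper's target within -1 to 1 (fully open at 1, half-way at 0, shut at -1), then the shift along the tool's x, y, z as a fraction of full scale, then the turn, a rotation vector about the tool's x, y, z as a fraction of full scale. In form: [[[grip, x, y, z, rx, ry, rz], ...]]. A call has exactly 5 rows; each row is the pose to reach, as a shift and turn from the pose commanded when the call began, along the tool's axes at that moment; what a row does not reach only later rows make up. Full scale, the value 1, is 0.5 m for a shift and 90 degrees for a turn. A row lasts 1/8 s, in which the tool goes at most 62.5 mm and 10.7 degrees, less where a joint would pass 70% of its speed; a pose out of reach is approached as far as the arm can. A call with a number of a shift or a turn outside -1 to 1 is refused whole. A call with a gripper value outside its range is refused whole. The fingers move at their own pace and stop on an object; FORCE is the grip in N (left out, the last holds). Time passes only in rows, so rows that repeat a pose let the fingers close, or fill a call up. It gives the time, the measured TCP pose, the force, the opening and the grip force at its end, in the units of the state.
- read_state(): the state, without advancing time (a new reading comes with each control period).
- read_camera(name): name is "scene" or "top" or "wrist"; returns the picture (400x640x3 uint8, red, green, blue); there is no depth.
- get_calibration(name): a dict with "fx", "fy", "cx", "cy" (pixels), "dist_coeffs" ([k1, k2, p1, p2, k3] as OpenCV has them; the pictures are not rectified), "eye" and "orientation" of the camera in the world; the wrist camera has in their place "mount" (4x4, takes a point from camera to tool coordinates, whose origin is the TCP and whose axes are the flange's). Camera axes: x right, y down, z forward; pixel columns grow to the right and rows downward; lengths in m; the calibration is good to about 2 mm. A picture is of the moment at which its call begins: read the wrist's pose just before it. get_calibration takes no time and is no camera call.
- close_job(): hands the job in; it is judged then, once.
The state is a dict: "t": time; "q": joint angles; "dq": joint speeds; "joint_torque": joint torques, N m; "tool_pos": TCP position; "orientation": TCP orientation; "force": force on the tool from outside, world axes, zero at the start; "wrist_torque": the same for the moment, N m; "opening": finger opening in m; "gripper_force": force on a finger pad.
Only numpy, scipy, OpenCV 4.12 (cv2) and the standard library are available. Lean on these libraries where they do the work, as an engineer would, in place of code of your own. Each camera call takes 0.05 s, during which the arm holds its last target. There are 200 camera calls.

## Working session

There is one attempt and no reset: what is moved stays moved. The work goes in short steps, Python scripts to look and compute and a shell command to move; the robot and the scene stay as the last step left them, time stands still between calls to the robot, and variables do not carry over. Pictures are saved under pics/ and viewed, at most 10 in all, crops included, and the job is handed in when it is done.

```bash
mkdir -p pics; ls
python3 - <<'E'
from plant import *
import cv2
for n in("scene","top"):
    im=read_camera(n); cv2.imwrite(f"pics/{n}0.png",im[:,:,::-1]); print(n,get_calibration(n))
print(get_calibration("wrist")); print(read_state())
E
```

```text
pics
scene {'fx': 485.530624615851, 'fy': 485.530624615851, 'cx': 313.1749172549353, 'cy': 190.46846104539338, 'dist_coeffs': array([0.03643155, 0.        , 0.        , 0.        , 0.        ]), 'eye': array([ 1.10964528, -0.69978654,  1.17845926]), 'orientation': array([-2.32287082, -0.88868986,  0.32414893])}
top {'fx': 481.1866910728166, 'fy': 481.1866910728166, 'cx': 316.3201718401445, 'cy': 195.0108760214909, 'dist_coeffs': array([-0.00094561,  0.        ,  0.        ,  0.        ,  0.        ]), 'eye': array([ 0.42680256, -0.02558853,  1.66853918]), 'orientation': array([-2.16038589,  2.20696404, -0.0894245 ])}
{'fx': 279.61525255049713, 'fy': 279.61525255049713, 'cx': 317.09146069135494, 'cy': 202.59427049708768, 'dist_coeffs': array([-0.02636671,  0.        ,  0.        ,  0.        ,  0.        ]), 'mount': array([[-1.01326381e-03, -9.65123096e-01, -2.61794542e-01,
         7.12005950e-02],
       [ 9.99998776e-01, -6.65881721e-04, -1.41563205e-03,
         2.67265187e-04],
       [ 1.19193499e-03, -2.61795656e-01,  9.65122590e-01,
        -1.67148658e-01],
       [ 0.00000000e+00,  0.00000000e+00,  0.00000000e+00,
         1.00000000e+00]])}
{'t': 0.1, 'q': array([ 1.25458041e+00,  1.31101476e-01,  1.48916774e+00,  1.24747559e-05,
        1.52299006e+00, -8.53893065e-02]), 'dq': array([ 0.0007042 ,  0.00021452, -0.00295946, -0.00123618,  0.00022912,
       -0.00155426]), 'joint_torque': array([ 6.23226042e-04, -5.61350727e+01, -4.93087506e+01,  7.69230863e-02,
        2.93297460e-02, -7.54389976e-05]), 'tool_pos': array([0.13707741, 0.58360715, 0.21768433]), 'orientation': array([-3.61738318e-01, -3.12034902e+00,  2.56114345e-03]), 'force': array([ 0.34047463,  0.20144844, -0.20814003]), 'wrist_torque': array([-0.00779685, -0.01084504,  0.00959659]), 'gripper_force': 0.0, 'opening': 0.09285824025535805}
```

View pics/top0.png

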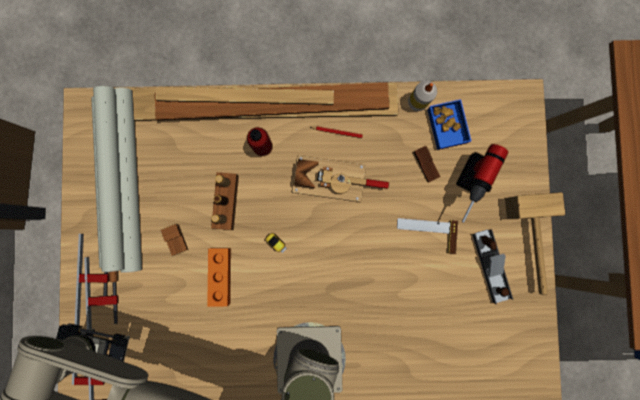

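View pics/scene0.png

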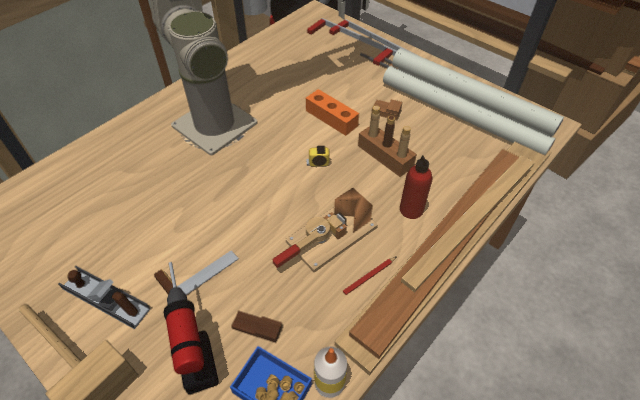

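Run:
```python
import cv2
a=cv2.imread("pics/top0.png")
c=cv2.resize(a[145:210,280:400],None,fx=6,fy=6,interpolation=cv2.INTER_CUBIC); 
d=cv2.resize(a[165:240,200:245],None,fx=6,fy=6,interpolation=cv2.INTER_CUBIC)
cv2.imwrite("pics/t1.png",c)
b=cv2.imread("pics/scene0.png")
e=cv2.resize(b[95:185,350:420],None,fx=6,fy=6,interpolation=cv2.INTER_CUBIC)
import numpy as np
o=np.zeros((540,270+420,3),np.uint8); o[:450,:270]=d; o[:540,270:]=e
cv2.imwrite("pics/t2.png",o)
```

```text
(no output)
```

View pics/t1.png

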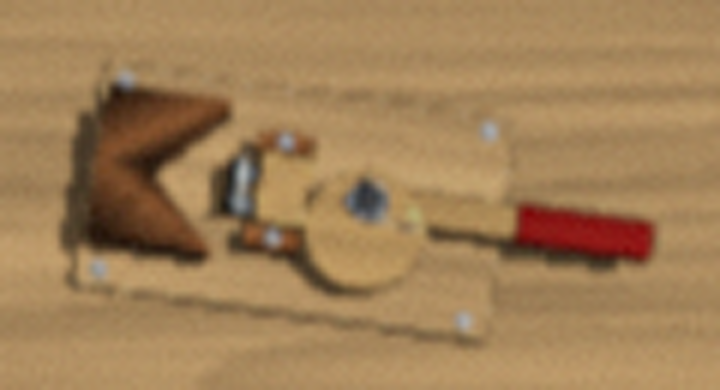

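View pics/t2.png

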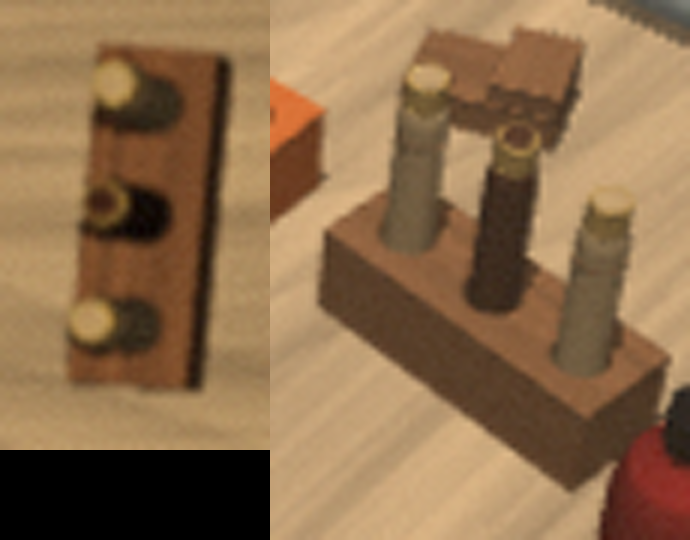

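In the top view, the walnut top is in the middle hole at about (217.6,199.1), with beech tops at (219,179) and (215.4,218.6). The jig lies nearly along +y, with its V corner at about (305,173), its bolt at (341,178) and its red grip at (378,184).

```bash
cat > h.py <<'E'
import numpy as np, cv2
from plant import *
from scipy.spatial.transform import Rotation as R
def ray(cam,px,st=None):
    c=get_calibration(cam); K=np.array([[c['fx'],0,c['cx']],[0,c['fy'],c['cy']],[0,0,1]])
    p=cv2.undistortPoints(np.array([[px]],float),K,c['dist_coeffs'])[0,0]; d=np.array([p[0],p[1],1.])
    if cam=='wrist':
        T=np.eye(4); T[:3,:3]=R.from_rotvec(st['orientation']).as_matrix(); T[:3,3]=st['tool_pos']
        M=T@c['mount']; return M[:3,3],M[:3,:3]@d
    return c['eye'],R.from_rotvec(c['orientation']).as_matrix()@d
def atz(cam,px,z,st=None):
    o,d=ray(cam,px,st); return (o+d*(z-o[2])/d[2])[:2]
def pix(P,st):
    c=get_calibration('wrist'); K=np.array([[c['fx'],0,c['cx']],[0,c['fy'],c['cy']],[0,0,1]])
    T=np.eye(4); T[:3,:3]=R.from_rotvec(st['orientation']).as_matrix(); T[:3,3]=st['tool_pos']
    M=np.linalg.inv(T@c['mount']); return cv2.projectPoints(np.array(P,float),cv2.Rodrigues(M[:3,:3])[0],M[:3,3],K,c['dist_coeffs'])[0][:,0]
def delta(pos,yaw,st=None):
    """rows' xyz and turn to reach TCP pos, tool down, tool x axis at world yaw; relative to measured pose"""
    st=st or read_state(); A=R.from_rotvec(st['orientation'])
    B=R.from_matrix(np.array([[np.cos(yaw),np.sin(yaw),0],[np.sin(yaw),-np.cos(yaw),0],[0,0,-1]]))
    return np.round(A.inv().apply(np.array(pos)-st['tool_pos'])/.5,4),np.round((A.inv()*B).as_rotvec()/(np.pi/2),4)
E
python3 - <<'E'
from h import *
f=lambda ox,oy,u,v,z,cam='top':print(z,(u,v),atz(cam,(ox+(u+.5)/6-.5,oy+(v+.5)/6-.5),z).round(4))
print('walnut/beech');f(200,165,106,205,.17);f(200,165,115,84,.17);f(200,165,93,322,.17)
f(350,95,249,138,.17,'scene');f(350,95,428-270,78,.17,'scene');f(350,95,612-270,200,.17,'scene')
print('bolts');[f(280,145,u,v,.019) for u,v in((125,80),(490,130),(464,322),(98,270))]
print('V,pivot,grip');f(280,145,152,170,.093);f(280,145,368,198,.071);f(280,145,586,233,.064)
A=R.from_rotvec(read_state()['orientation']).as_matrix();print(A.round(3))
E
```

```text
walnut/beech
0.17 (106, 205) [0.5382 0.2761]
0.17 (115, 84) [0.6014 0.2711]
0.17 (93, 322) [0.4775 0.2832]
0.17 (249, 138) [0.5417 0.275 ]
0.17 (158, 78) [0.4796 0.2808]
0.17 (342, 200) [0.603 0.269]
bolts
0.019 (125, 80) [0.6849 0.0183]
0.019 (490, 130) [ 0.6515 -0.1913]
0.019 (464, 322) [ 0.541  -0.1732]
0.019 (98, 270) [0.5753 0.0359]
V,pivot,grip
0.093 (152, 170) [0.6231 0.0025]
0.071 (368, 198) [ 0.6077 -0.117 ]
0.064 (586, 233) [ 0.5862 -0.2387]
[[-0.973  0.229 -0.001]
 [ 0.229  0.973 -0.002]
 [ 0.    -0.002 -1.   ]]
```

Run:
```python
from h import *
print(delta((.54,.2755,.26),np.radians(174.4)))
```

```text
(array([-0.9254, -0.4156, -0.0841]), array([-0.001 , -0.0002, -0.0847]))
```

```bash
python3 -m crank '[[[1,-0.1,-0.045,-0.03,0,0,-0.02],[1,-0.2,-0.09,-0.06,0,0,-0.04],[1,-0.3,-0.135,-0.084,0,0,-0.06],[1,-0.4,-0.18,-0.084,0,0,-0.08],[1,-0.5,-0.225,-0.084,0,0,-0.0847]]]' 30
python3 - <<'E'
from h import *
print(delta((.54,.2755,.26),np.radians(174.4)))
E
```

```text
t: 0.72
tool_pos: [0.356, 0.4161, 0.2605]
orientation: [-0.152, -3.138, 0.0]
force: [-0.3, 0.9, -0.4]
opening: 0.0931
gripper_force: 0.0
(array([-0.3935, -0.2442,  0.001 ]), array([-0.    , -0.    ,  0.0005]))
```

```bash
python3 -m crank '[[[1,-0.1,-0.062,0,0,0,0],[1,-0.2,-0.124,0,0,0,0],[1,-0.3,-0.186,0,0,0,0],[1,-0.3935,-0.244,0,0,0,0],[1,-0.3935,-0.244,0,0,0,0]]]'
python3 - <<'E'
from h import *
s=read_state();im=read_camera("wrist");print(s['tool_pos'],s['orientation'],s['dq'].round(3))
print(pix([(.54,.2755,.17),(.6022,.27,.17),(.4785,.282,.17),(.621,-.017,.018)],s))
cv2.imwrite("pics/w1.png",im[:,:,::-1])
E
```

```text
t: 1.35
tool_pos: [0.541, 0.2736, 0.2594]
orientation: [-0.161, -3.136, 0.002]
force: [-0.1, 0.4, -0.9]
opening: 0.093
gripper_force: 0.0
[0.5409592  0.27357572 0.25942727] [-1.60971602e-01 -3.13642217e+00  2.27613093e-03] [ 0.062 -0.03   0.026  0.029  0.012  0.04 ]
[[319.43058044 203.15912045]
 [320.24282999 262.76566457]
 [319.69744952 136.47894293]
 [142.12782819 244.89924972]]
```

View pics/w1.png

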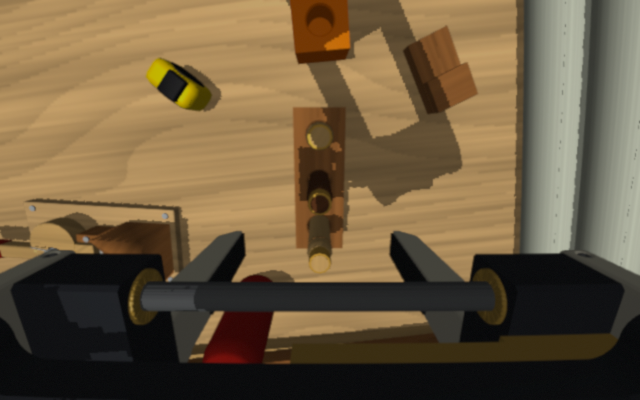

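The walnut top is at (320,202), within 1 px of the prediction, so I'm descending.

```bash
python3 -m crank '[[[1,0,0.0,0.1,0,0,0],[1,0,0.0,0.2,0,0,0],[1,0,0.0,0.29,0,0,0],[1,0,0,0.31,0,0,0],[1,0,0,0.31,0,0,0]]]' 30;  python3 -m crank '[[[-0.5,0,0,0,0,0,0],[-1,0,0,0,0,0,0],[-1,0,0,0,0,0,0],[-1,0,0,0,0,0,0],[-1,0,0,0,0,0,0]]]' 30
```

```text
t: 2.02
tool_pos: [0.5383, 0.2775, 0.1061]
orientation: [-0.152, -3.137, 0.0]
force: [-0.2, 0.7, 0.3]
opening: 0.0932
gripper_force: 0.0
t: 2.65
tool_pos: [0.5388, 0.2767, 0.1057]
orientation: [0.154, 3.138, 0.0]
force: [0.1, -0.3, -0.2]
opening: 0.0477
gripper_force: 0.0
```

```bash
python3 -m crank '[[[-1,0,0,0,0,0,0],[-1,0,0,0,0,0,0],[-1,0,0,0,0,0,0],[-1,0,0,0,0,0,0],[-1,0,0,0,0,0,0]]]' 30
```

```text
t: 3.28
tool_pos: [0.5387, 0.2767, 0.1055]
orientation: [-0.153, -3.138, 0.0]
force: [-0.2, -0.3, -0.8]
opening: 0.0276
gripper_force: 30.0
```

```bash
python3 -m crank '[[[-1,0,0,-0.06,0,0,0],[-1,0,0,-0.14,0,0,0],[-1,0,0,-0.23,0,0,0],[-1,0,0,-0.32,0,0,0],[-1,0,0,-0.32,0,0,0]]]' 30
python3 - <<'E'
from h import *
print(atz('top',(258,134),.228))
print(delta((.60,.10,.27),np.radians(174.4)),delta((.62,-.02,.27),np.radians(170.8)))
E
```

```text
t: 3.9
tool_pos: [0.5409, 0.2777, 0.2711]
orientation: [0.153, 3.13, 0.006]
force: [0.8, -0.1, -1.4]
opening: 0.0276
gripper_force: 30.0
[0.72805448 0.13994156]
(array([-0.1523, -0.3422,  0.002 ]), array([0.0026, 0.0049, 0.    ])) (array([-0.2155, -0.5771,  0.0016]), array([0.0027, 0.0048, 0.04  ]))
```

```bash
python3 -m crank '[[[-1,-0.03,-0.07,0,0,0,0],[-1,-0.07,-0.17,0,0,0,0],[-1,-0.11,-0.26,0,0,0,0],[-1,-0.1523,-0.342,0,0,0,0],[-1,-0.1523,-0.342,0,0,0,0]]]' 30
python3 - <<'E'
from h import *
s=read_state();im=read_camera("wrist");print(s['tool_pos'],s['orientation'],s['dq'].round(3))
print(pix([(.624,.003,.093),(.605,-.12,.071),(.621,-.017,.018)],s))
cv2.imwrite("pics/w2.png",im[:,:,::-1])
cv2.imwrite("pics/w2c.png",cv2.resize(im[100:300,30:290,::-1],None,fx=3,fy=3,interpolation=cv2.INTER_CUBIC))
E
```

```text
t: 4.53
tool_pos: [0.5981, 0.0959, 0.2638]
orientation: [-0.16, -3.135, 0.002]
force: [-1.5, 0.1, -0.1]
opening: 0.0274
gripper_force: 30.0
[0.59806688 0.09589972 0.26376949] [-1.60022491e-01 -3.13532305e+00  1.70767851e-03] [ 0.058 -0.011  0.008  0.027  0.011  0.036]
[[246.83574197 214.18839535]
 [158.97658642 204.73330356]
 [245.63209552 198.88743031]]
```

View pics/w2c.png

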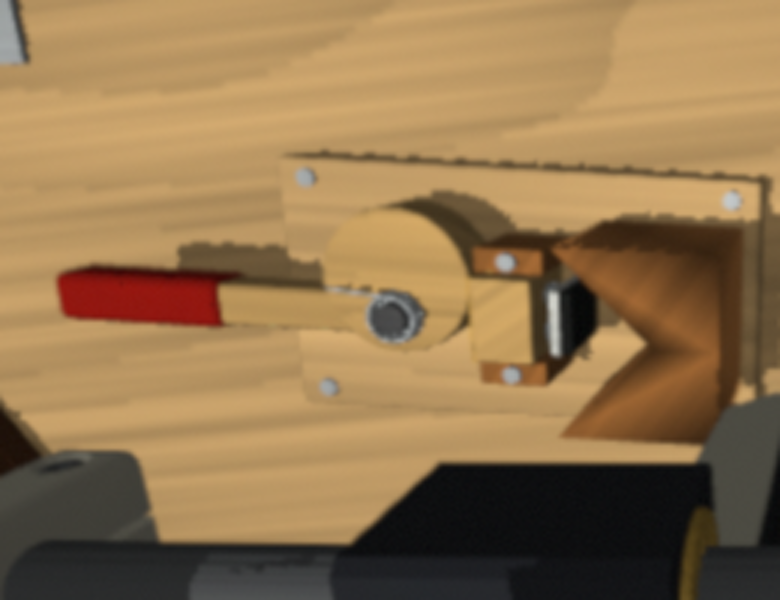

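In the wrist view the V's top corner is at (246,215) and the bolt at (161.5,206), matching the top-view estimate to within a few pixels.

Run:
```python
from h import *
s={'tool_pos':np.array([0.59806688,0.09589972,0.26376949]),'orientation':np.array([-1.60022491e-01,-3.13532305,1.70767851e-03])}
for u,v,z in((648,346,.093),(395,318,.071),(305,177,.019),(732,200,.019),(330,387,.019),(141,298,.064),(558,248,.093),(562,437,.093)):
    print((u,v),atz('wrist',(30+(u+.5)/3-.5,100+(v+.5)/3-.5),z,s).round(4))
print(read_state()['tool_pos'])
```

```text
(648, 346) [0.6249 0.0013]
(395, 318) [ 0.6066 -0.1171]
(305, 177) [ 0.5424 -0.1763]
(732, 200) [0.576  0.0329]
(330, 387) [ 0.6516 -0.1933]
(141, 298) [ 0.5865 -0.2385]
(558, 248) [ 0.5794 -0.0285]
(562, 437) [ 0.6623 -0.0434]
[0.59760759 0.09771963 0.2639425 ]
```

Run:
```python
from h import *
print(delta((.6216,-.0196,.264),np.radians(174.3)),delta((.6216,-.0196,.1035),np.radians(174.3)))
```

```text
(array([-7.130e-02, -2.286e-01, -2.000e-04]), array([-0.0002, -0.0015, -0.0007])) (array([-0.0721, -0.2285,  0.3208]), array([-0.0002, -0.0015, -0.0007]))
```

```bash
python3 -m crank '[[[-1,-0.025,-0.08,0,0,0,0],[-1,-0.05,-0.16,0,0,0,0],[-1,-0.0713,-0.2286,0,0,0,0],[-1,-0.0713,-0.2286,0.05,0,0,0],[-1,-0.0713,-0.2286,0.1,0,0,0]]]' 30; python3 -m crank '[[[-1,0,0,0,0,0,0],[-1,0,0,0,0,0,0],[-1,0,0,0,0,0,0],[-1,0,0,0,0,0,0],[-1,0,0,0,0,0,0]]]'
python3 - <<'E'
from h import *
print(delta((.6216,-.0196,.1035),np.radians(174.3)))
s=read_state();print(s['tool_pos']);im=read_camera("wrist")
print(pix([(.6224,-.0156,.093),(.624,.002,.093),(.6056,-.1192,.071)],s))
cv2.imwrite("pics/w3.png",im[:,:,::-1])
E
```

```text
t: 5.2
tool_pos: [0.622, -0.0172, 0.2145]
orientation: [-0.153, -3.138, -0.001]
force: [0.5, 0.8, -0.9]
opening: 0.0275
gripper_force: 30.0
t: 5.82
tool_pos: [0.6224, -0.0181, 0.2162]
orientation: [0.153, 3.137, -0.0]
force: [-0.4, -0.3, -1.1]
opening: 0.0276
gripper_force: 30.0
(array([ 0.0015, -0.0032,  0.2254]), array([0.    , 0.0005, 0.0011]))
[ 0.62241836 -0.01806613  0.21620333]
[[319.68626327 195.46443608]
 [336.22680821 195.33999757]
 [227.81085632 185.34238215]]
```

View pics/w3.png

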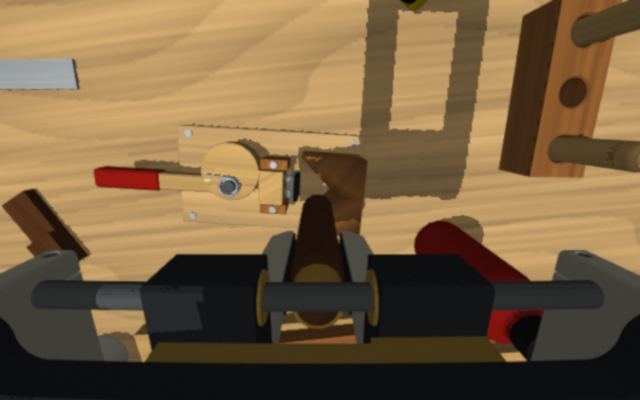

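The stick hangs over the gap between the foot and the V, with the beeches still in place. I'm lowering it with a 1–2 mm correction.

```bash
python3 -m crank '[[[-1,0.0015,-0.003,0.05,0,0,0],[-1,0.0015,-0.003,0.1,0,0,0],[-1,0.0015,-0.003,0.14,0,0,0],[-1,0.0015,-0.003,0.18,0,0,0],[-1,0.0015,-0.003,0.2,0,0,0]]]' ; python3 -m crank '[[[-1,0,0,0.01,0,0,0],[-1,0,0,0.018,0,0,0],[-1,0,0,0.023,0,0,0],[-1,0,0,0.024,0,0,0],[-1,0,0,0.024,0,0,0]]]'
```

```text
t: 6.5
tool_pos: [0.6207, -0.0195, 0.114]
orientation: [-0.153, -3.136, -0.0]
force: [0.5, 0.2, -0.1]
opening: 0.0271
gripper_force: 30.0
t: 7.12
tool_pos: [0.6215, -0.0195, 0.104]
orientation: [0.153, 3.137, -0.0]
force: [-0.1, -0.1, 0.1]
opening: 0.0278
gripper_force: 30.0
```

```bash
python3 -m crank '[[[-1,0,0,0.001,0,0,0],[-1,0,0,0.002,0,0,0],[-1,0,0,0.003,0,0,0],[-1,0,0,0.003,0,0,0],[-1,0,0,0.003,0,0,0]]]'
```

```text
t: 7.75
tool_pos: [0.6219, -0.0196, 0.1035]
orientation: [0.153, 3.136, -0.0]
force: [-3.2, 0.3, 6.5]
opening: 0.0273
gripper_force: 30.0
```

It's on the base board (6.5 N up), so I'm releasing it.

```bash
python3 -m crank '[[[0,0,0,0,0,0,0],[0,0,0,0,0,0,0],[0,0,0,0,0,0,0],[0.3,0,0,0,0,0,0],[0.5,0,0,0,0,0,0]]]';python3 -m crank '[[[0.5,0,0,0,0,0,0],[0.5,0,0,0,0,0,0],[0.5,0,0,0,0,0,0],[0.5,0,0,-0.04,0,0,0],[0.5,0,0,-0.1,0,0,0]]]'; python3 -m crank '[[[0.5,0,0,-0.1,0,0,0],[0.5,0.1,0,-0.2,0,0,0],[0.5,0.2,0,-0.2,0,0,0],[0.5,0.3,0,-0.2,0,0,0],[0.5,0.3,0,-0.2,0,0,0]]]'
python3 - <<'E'
from h import *
s=read_state();im=read_camera("scene")
cv2.imwrite("pics/s3.png",cv2.resize(im[150:310,230:430,::-1],None,fx=3.5,fy=3.5,interpolation=cv2.INTER_CUBIC))
c=np.array([.6056,-.1192]);yj=np.array([.158,.987]);yj/=np.linalg.norm(yj);xj=np.array([yj[1],-yj[0]])
print('jig yaw',np.degrees(np.arctan2(yj[1],yj[0])))
for a in (0,.4,.8,1.2,1.57,1.6):
    d=-np.cos(a)*yj-np.sin(a)*xj; print(a,(c+.122*d).round(4),(c+.135*d).round(4),np.degrees(np.arctan2(d[1],d[0])).round(1))
print(s['tool_pos'],s['q'])
E
```

```text
t: 8.38
tool_pos: [0.6212, -0.0195, 0.102]
orientation: [-0.154, -3.138, -0.0]
force: [-0.7, -0.4, 0.9]
opening: 0.0618
gripper_force: 0.0
t: 9.0
tool_pos: [0.6207, -0.0194, 0.1529]
orientation: [-0.153, -3.136, -0.0]
force: [0.6, 0.3, 0.0]
opening: 0.0697
gripper_force: 0.0
t: 9.62
tool_pos: [0.4696, -0.0045, 0.2537]
orientation: [0.153, 3.136, -0.0]
force: [0.4, -0.4, 0.7]
opening: 0.0698
gripper_force: 0.0
jig yaw 80.90519502137599
0 [ 0.5863 -0.2397] [ 0.5843 -0.2525] -99.1
0.4 [ 0.5409 -0.2226] [ 0.534  -0.2337] -122.0
0.8 [ 0.5057 -0.1893] [ 0.4951 -0.1968] -144.9
1.2 [ 0.4863 -0.1449] [ 0.4736 -0.1476] -167.8
1.57 [ 0.4851 -0.1   ] [ 0.4723 -0.098 ] 171.0
1.6 [ 0.4857 -0.0964] [ 0.473 -0.094] 169.2
[ 0.46964303 -0.00446038  0.2536959 ] [-1.18689274e-01 -2.42921599e-01  1.78414661e+00 -4.82150242e-05
  1.59859037e+00 -1.59199857e+00]
```

View pics/s3.png

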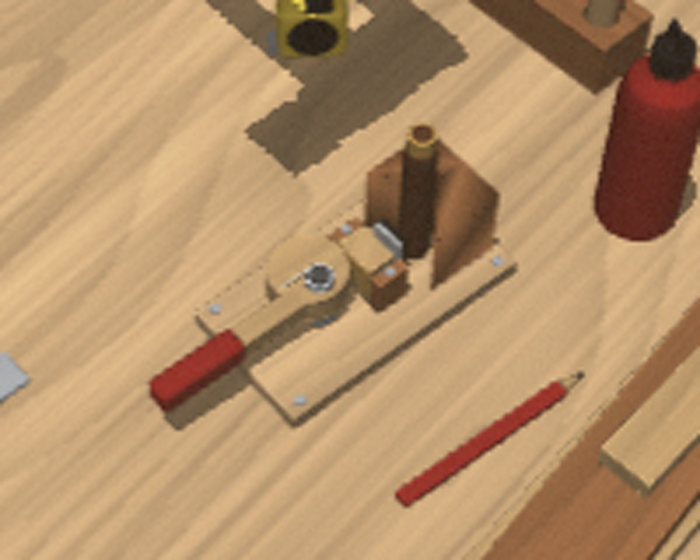

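The walnut stands in the V, released. Next I'll go to the lever grip.

Run:
```python
from h import *
print(delta((.525,-.13,.22),np.radians(128)), atz('top',(398,224),0))
```

```text
(array([-0.1308, -0.2389,  0.0684]), array([0.0008, 0.0019, 0.5156])) [ 0.44986843 -0.31469664]
```

```bash
python3 -m crank '[[[0.5,-0.026,-0.048,0.01,0,0,0.1],[0.5,-0.052,-0.096,0.03,0,0,0.2],[0.5,-0.078,-0.144,0.045,0,0,0.31],[0.5,-0.104,-0.19,0.06,0,0,0.41],[0.5,-0.13,-0.239,0.068,0,0,0.515]]]'
python3 - <<'E'
from h import *
print(delta((.5863,-.2397,.14),np.radians(80.9)))
E
```

```text
t: 10.3
tool_pos: [0.5265, -0.1314, 0.2185]
orientation: [1.383, 2.82, 0.0]
force: [0.7, -0.4, -0.4]
opening: 0.0698
gripper_force: 0.0
(array([-0.2443, -0.0381,  0.1572]), array([4.000e-04, 3.000e-04, 5.205e-01]))
```

```bash
python3 -m crank '[[[0.5,-0.05,-0.008,0.02,0,0,0.1],[0.5,-0.1,-0.016,0.05,0,0,0.2],[0.5,-0.15,-0.024,0.08,0,0,0.31],[0.5,-0.2,-0.032,0.12,0,0,0.41],[0.5,-0.2443,-0.038,0.157,0,0,0.52]]]';python3 -m crank '[[[0.5,0,0,0,0,0,0],[0.5,0,0,0,0,0,0],[0.5,0,0,0,0,0,0],[0.5,0,0,0,0,0,0],[0.5,0,0,0,0,0,0]]]'
python3 - <<'E'
from h import *
print(delta((.5863,-.2397,.033),np.radians(80.9)))
s=read_state();im=read_camera("wrist")
print(s['tool_pos'],s['q'],pix([(.5863,-.2397,.064),(.6056,-.1192,.071)],s))
cv2.imwrite("pics/w4.png",im[:,:,::-1])
E
```

```text
t: 10.92
tool_pos: [0.587, -0.2396, 0.1395]
orientation: [2.39, 2.038, 0.001]
force: [-1.3, -0.6, -0.2]
opening: 0.07
gripper_force: 0.0
t: 11.55
tool_pos: [0.5856, -0.2378, 0.1403]
orientation: [2.383, 2.046, 0.001]
force: [-0.9, -0.1, -0.6]
opening: 0.07
gripper_force: 0.0
(array([-0.0035,  0.0019,  0.2146]), array([0.0005, 0.0002, 0.0045]))
[ 0.58556075 -0.23778756  0.14029267] [-4.66851812e-01  2.61258130e-01  1.48437864e+00  1.54217579e-05
  1.39506129e+00 -3.15052148e-01] [[316.81631897 211.15042792]
 [317.72168794  63.29890813]]
```

View pics/w4.png

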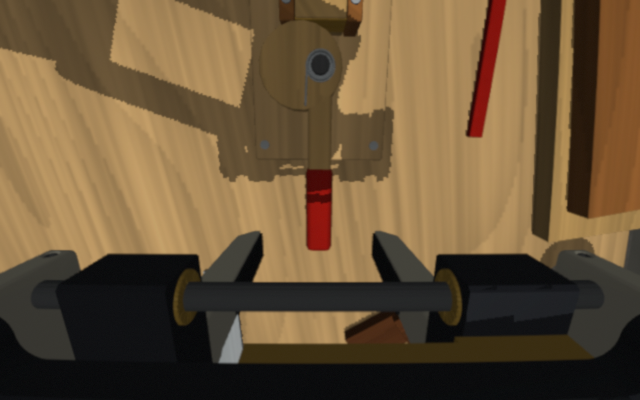

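The red grip is centred between the fingers at (318,210). I'm descending and closing on it.

```bash
python3 -m crank '[[[0.5,-0.0035,0.002,0.06,0,0,0],[0.5,-0.0035,0.002,0.13,0,0,0],[0.5,-0.0035,0.002,0.19,0,0,0],[0.5,-0.0035,0.002,0.214,0,0,0],[0.3,-0.0035,0.002,0.214,0,0,0]]]' 20; python3 -m crank '[[[-1,0,0,0,0,0,0],[-1,0,0,0,0,0,0],[-1,0,0,0,0,0,0],[-1,0,0,0,0,0,0],[-1,0,0,0,0,0,0]]]' 20;python3 -m crank '[[[-1,0,0,0,0,0,0],[-1,0,0,0,0,0,0],[-1,0,0,0,0,0,0],[-1,0,0,0,0,0,0],[-1,0,0,0,0,0,0]]]' 20
python3 - <<'E'
from h import *
s=read_state();print(s['wrist_torque'])
p=np.array([.6056,-.1192]);yj=np.array([.158,.987]);yj/=np.linalg.norm(yj);xj=np.array([yj[1],-yj[0]])
r=np.linalg.norm(s['tool_pos'][:2]-p);a0=0
for k in range(1,3):
  print('r',r)
# arc in tool frame: x to pivot; for turn b: shift from start
A=R.from_rotvec(s['orientation']);
for b in np.radians([9,18,27,36,45]): 
    v=s['tool_pos'][:2]-p; c,sn=np.cos(-b),np.sin(-b); n=np.array([c*v[0]-sn*v[1],sn*v[0]+c*v[1]])
    print(np.degrees(b),(A.inv().apply([*(n-v),0])/.5).round(4),b/(np.pi/2))
E
```

```text
t: 12.22
tool_pos: [0.5856, -0.2396, 0.0321]
orientation: [-2.383, -2.045, 0.001]
force: [1.1, 0.7, 0.4]
opening: 0.0637
gripper_force: 0.0
t: 12.85
tool_pos: [0.5865, -0.2401, 0.033]
orientation: [2.384, 2.045, 0.001]
force: [0.7, -0.2, 2.0]
opening: 0.0242
gripper_force: 20.0
t: 13.48
tool_pos: [0.5864, -0.24, 0.033]
orientation: [2.384, 2.045, 0.0]
force: [2.3, -0.3, 2.6]
opening: 0.0236
gripper_force: 20.0
[-0.11786251 -0.22006648 -0.21003023]
r 0.12235624017287415
r 0.12235624017287415
9.0 [ 0.0032 -0.0383 -0.    ] 0.1
18.0 [ 0.0124 -0.0756 -0.0001] 0.2
27.0 [ 2.72e-02 -1.11e-01 -1.00e-04] 0.3
36.0 [ 4.750e-02 -1.436e-01 -1.000e-04] 0.4
45.0 [ 7.250e-02 -1.727e-01 -1.000e-04] 0.5
```

```bash
python3 -m crank '[[[-1,0.0032,-0.038,0,0,0,0.1],[-1,0.0124,-0.0756,0,0,0,0.2],[-1,0.0272,-0.111,0,0,0,0.3],[-1,0.0475,-0.1436,0,0,0,0.4],[-1,0.0475,-0.1436,0,0,0,0.4]]]' 20
cat >> h.py <<'E'
def lever(amax,n=5):
    s=read_state();p=np.array([.6056,-.1192]);yj=np.array([.158,.987]);yj/=np.linalg.norm(yj);xj=np.array([yj[1],-yj[0]])
    v=s['tool_pos'][:2]-p; a=np.arctan2(-v@xj,-v@yj); B=R.from_rotvec(s['orientation']).as_matrix()[:2,0]
    print('angle pos',a.round(4),'yaw',(np.arctan2(yj[1],yj[0])-np.arctan2(B[1],B[0])).round(4),'r',np.linalg.norm(v).round(4),'tq',s['wrist_torque'].round(2),s['force'].round(1))
    for t in np.linspace(a,amax,n+1)[1:]:
        P=p+.122*(-np.cos(t)*yj-np.sin(t)*xj); d=delta((*P,.033),np.arctan2(yj[1],yj[0])-t); print(t.round(2),*d)
E
python3 -c "
from h import *
lever(1.1)"
```

```text
t: 14.1
tool_pos: [0.5187, -0.205, 0.033]
orientation: [2.9, 1.206, 0.002]
force: [3.8, -0.4, -0.0]
opening: 0.0242
gripper_force: 20.1
angle pos 0.6332 yaw 0.6237 r 0.1221 tq [-0.09 -0.55 -0.32] [ 3.8 -0.4 -0. ]
0.73 [ 0.0014 -0.0227 -0.0001] [ 0.0005 -0.0005  0.0655]
0.82 [ 0.0048 -0.0453 -0.0001] [ 0.0005 -0.0005  0.1249]
0.91 [ 0.0103 -0.0674 -0.0001] [ 0.0005 -0.0005  0.1844]
1.01 [ 0.0178 -0.0889 -0.0001] [ 0.0005 -0.0006  0.2438]
1.1 [ 2.730e-02 -1.096e-01 -1.000e-04] [ 0.0004 -0.0006  0.3032]
```

```bash
python3 -m crank '[[[-1,0.0014,-0.0227,0,0,0,0.065],[-1,0.0048,-0.0453,0,0,0,0.125],[-1,0.0103,-0.0674,0,0,0,0.184],[-1,0.0178,-0.0889,0,0,0,0.244],[-1,0.0273,-0.1096,0,0,0,0.303]]]' 20; 
python3 -c "
from h import *
lever(1.57)"
```

```text
t: 14.72
tool_pos: [0.4898, -0.1574, 0.0329]
orientation: [3.102, 0.489, 0.001]
force: [5.1, -1.8, 0.9]
opening: 0.0238
gripper_force: 20.0
angle pos 1.0931 yaw 1.0993 r 0.1219 tq [-0.01 -0.66  0.32] [ 5.1 -1.8  0.9]
1.19 [ 0.0008 -0.0232 -0.0003] [ 0.0006 -0.0003  0.0568]
1.28 [ 0.004  -0.0463 -0.0003] [ 0.0006 -0.0003  0.1175]
1.38 [ 0.0094 -0.0689 -0.0003] [ 0.0006 -0.0004  0.1782]
1.47 [ 0.0169 -0.091  -0.0003] [ 0.0006 -0.0004  0.239 ]
1.57 [ 0.0264 -0.1122 -0.0003] [ 0.0005 -0.0004  0.2997]
```

```bash
python3 -m crank '[[[-1,0.0008,-0.0232,0,0,0,0.057],[-1,0.004,-0.0463,0,0,0,0.118],[-1,0.0094,-0.0689,0,0,0,0.178],[-1,0.0169,-0.091,0,0,0,0.239],[-1,0.0264,-0.1122,0,0,0,0.3]]]' 20; python3 -m crank '[[[-1,0,0,0,0,0,0],[-1,0,0,0,0,0,0],[-1,0,0,0,0,0,0],[-1,0,0,0,0,0,0],[-1,0,0,0,0,0,0]]]'
python3 -c "
from h import *
lever(1.57,1)
print(read_state()['dq'].round(3))
im=read_camera('scene');cv2.imwrite('pics/s5.png',cv2.resize(im[130:290,230:430,::-1],None,fx=3.5,fy=3.5,interpolation=cv2.INTER_CUBIC))"
```

```text
t: 15.35
tool_pos: [0.4853, -0.1005, 0.0329]
orientation: [3.13, -0.249, 0.002]
force: [5.3, -5.1, -0.2]
opening: 0.0241
gripper_force: 20.0
t: 15.98
tool_pos: [0.4855, -0.1, 0.0329]
orientation: [-3.132, 0.244, -0.002]
force: [5.7, 0.1, 0.9]
opening: 0.024
gripper_force: 20.0
angle pos 1.5703 yaw 1.5677 r 0.1216 tq [ 0.1  -0.66  0.03] [5.7 0.1 0.9]
1.57 [-0.0007  0.0001 -0.0001] [-0.0002 -0.0009  0.0015]
[ 0.001 -0.002  0.003 -0.    -0.001  0.   ]
```

View pics/s5.png

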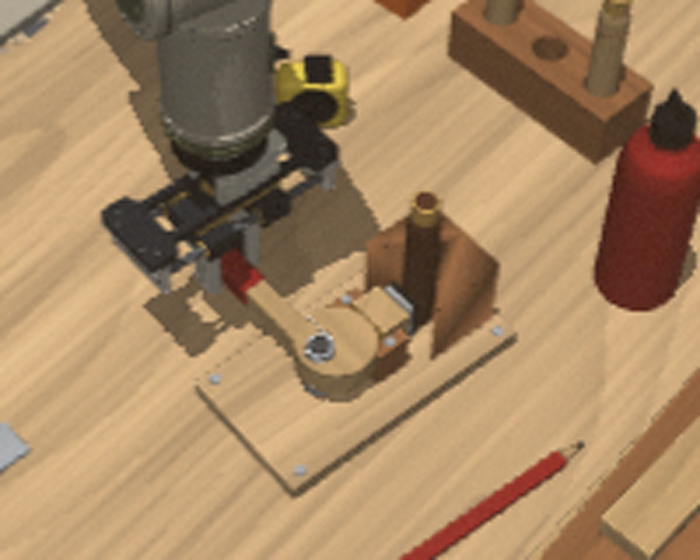

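The lever is square across the jig, the foot is against the upright walnut, and the tape and beeches haven't moved.

```bash
python3 -c "
from plant import *
print(close_job())"
```

```text
the job is handed in; nothing more can be done
None
```

I handed the job in with the walnut handle standing ferrule up in the V, clamped by the foot, and the gripper still holding the cam lever at about 1.57 rad; the hand-in gave no verdict, and I could not read the clamping force directly.

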